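# Re-index the print trimmer's stop block

### The job

Get the print trimmer ready for the next sheet size: first turn the small black fine-offset dial back (anticlockwise seen from above) fully to its zero stop, then pull up the lock plunger by its knob, slide the blue stop block one hole along the ladder rail towards the yellow end block, and let the pin go fully home in that hole. Finish while still holding the plunger knob with the pin fully down, and leave the bottle, foil tray and eraser where they are.

Things in the scene. Friction and masses are not known exactly. Their poses are not given: they have to be found in the camera images.
- trimmer: Grey base plate fixed to the table, 300 (x) x 420 (y) x 12 mm; origin at the centre of its underside, z up. The ladder rail runs along its own y at own x = +40 mm, y -155 to +155 mm; the dial's axis is at own x = -85, y = +60 mm.
- stop (a joint): Slide of the blue stop block, m, + towards the trimmer's own +y. Block 68 mm across the rail, 44 mm along it, top 51 mm above the table. It starts in the middle hole (0); the next holes are at +0.040 and -0.040; travel +-0.085. About 1.5 N of friction with the pin pulled; locked by the rungs (2 mm play either way) with the pin down.
- plunger (a joint): Lift of the spring lock plunger in the stop block, m, straight up. 0 = pin fully home (it then reaches 12 mm below the rung tops), 0.018 = upper stop. The 10 mm brass pin is clear of the rungs from about 0.013. A spring pushes it down with 4.5 N at 0, 7 N at the top.
- pull_knob: Round upright pull knob on top of the plunger, black with a red band, 26 mm diameter, 36 mm tall, rides with stop block and plunger; origin at the centre of its underside, 61 mm above the table with the pin home (97 mm at its top). 2 mm gap below it to the 24 mm steel collar on the block.
- knob_grip (a point): Point on the pull knob's axis to grip at, 19 mm above the knob's underside (80 mm above the table with the pin home).
- fine_dial (a joint): Fine-offset dial angle, rad: 0 = zero stop (a hard stop), grows clockwise seen from above, up to 2.2; starts somewhere from 0.7 to 1.4. Turn it anticlockwise to come back to zero. Friction about 0.03 N m, stays where it is left.
- fine_dial_grip (a point): On the dial's upright axis, 49 mm above the table, the height to grip; turns with the dial. Straight black grip bar 14 mm thick, 42 mm long, 24 to 56 mm above the table, over a 44 mm disc (top at 26 mm). At 0 the bar lies along the trimmer's own x, its white line towards -x at the red mark; at angle a it is turned clockwise from there by a.
- cap_yellow: Yellow end block, 60 x 24 x 40 mm, fixed at one end of the rail (own y of the trimmer +169 or -169 mm, from start to start); its top is 52 mm above the table. Origin at the centre of its underside.
- cap_grey: White-grey end block of the same size, at the other end of the rail.
- bottle: Bystander: standing drinks bottle, 64 mm diameter, 160 mm tall, blue cap, beside the +y end of the plate; origin at the centre of its underside.
- foil_tray: Bystander: open gold tray 90 x 130 x 35 mm beside the -y end of the plate; origin at the centre of its underside.
- eraser: Bystander: white eraser 22 x 45 x 14 mm lying on the plate, on its near side; origin at the centre of its underside.
- rail_mid (a point): Middle hole of the ladder rail, at the height of the rung tops, 28 mm above the table; axes as the trimmer's. Two aluminium side bars (tops at 30 mm) with dark steel rungs between. Five holes (gaps 14 mm long) along own y at -80, -40, 0, +40, +80 mm.

How it is judged:
By the outcome, as a careful person would: the job done as asked, in the order asked, and still so for the second after the job is handed in, while the arm keeps its last pose, push and grip.
It also fails if it takes over 48 s, if anything falls off the work surface, if the arm or the gripper's body presses on something with over 40 N, if the wrist force passes 120 N, or if a joint passes its speed limit or range.

### The arm

A 6-joint arm with a two-finger parallel gripper is mounted at the origin on the work surface. World frame = base frame: x ahead of the robot, y to its left, z up, the work surface at z = 0. Lengths are in mm, angles in degrees, forces in N, time in s.
With the tool pointing down it reaches from about 350 to 850 mm from the base axis. Payload 8.1 kg.
Tool frame: the origin (TCP) lies at the very end of the fingers, on their centre line; the grasp point (between the pads) lies 19 mm behind it (pinch_z is the z of the grasp point in the tool frame, in mm); z points along the fingers, y is the direction in which the jaws open and shut (so a half turn about z gives the same grasp; the last joint's range is limited). The gripper opens to 85 mm and grips with 20 to 120 N. Pads are 22 mm wide; open, the fingers measure 114 mm over their backs; the gripper's body (76 mm by 85 mm) begins 54 mm behind the grasp point. The pads swing forward as they close: fully open they stand 13 mm farther back than shut.
Start: joints at [70.164, 7.471, 85.268, -0, 87.261, -4.893], TCP at [154.69, 579.721, 199.492] pointing down, gripper open.
Joint ranges: [-169.43, 169.43], [-51.17, 129.36], [1.28, 143.12], [-76.62, 256.62], [0, 156.53], [-152.29, 152.29]. Speed limits (degrees/s): [136.94, 136.94, 159.86, 180, 180, 180].

### API

Orientations are given as [roll, pitch, yaw] about the fixed x, y, z axes, in that order (R = Rz(yaw) Ry(pitch) Rx(roll)).
In Python, from bench import * gives the robot as it stands.
- The arm moves only by the shell command python3 -m creep 'ROWS' [FORCE]. ROWS is a JSON object of lists of equal length, an entry for each row: "translation": the shift along the tool's x, y, z in mm, a list of three; "rotation": the turn, a rotation vector about the tool's x, y, z in rad, a list of three; "claw": the finger opening in mm, from 0 to 85.4. In form: {"translation": [[dx, dy, dz], ...], "rotation": [[ax, ay, az], ...], "claw": [claw, ...]}. A call has 1 to 10 rows; each row shifts and turns the commanded pose from where the row before left it, along the tool's axes as they then stand; what a row does not reach is not made up. A row lasts 1/10 s, in which the tool goes at most 50 mm and 8.59 degrees, less where a joint would pass 70% of its speed; a pose out of reach is approached as far as the arm can. A call is refused whole if a number of a shift passes 50 or a number of a turn 0.15, either way. A call with a gripper value outside its range is refused whole. The fingers move at their own pace and stop on an object; FORCE is the grip in N (left out, the last holds). Time passes only in rows, so rows that do not move let the fingers close. It gives the time, the measured TCP pose, the force and the opening at its end, in the units of the state.
- sense(): the state, without advancing time (a new reading comes with each control period).
- snapshot(name): name is "side" or "top" or "wrist"; returns a dict with "frame" (384x512x3 uint8, red, green, blue), "intrinsics" (3x3 intrinsics, pixels), "dist" ([k1, k2, p1, p2, k3] as OpenCV has them; the pictures are not rectified), "extrinsics" (4x4, takes a point from camera to world coordinates). Camera axes: x right, y up, looking along -z (the intrinsics and any distortion apply to the point x, -y, -z); pixel columns grow to the right and rows downward; lengths in mm; the calibration is good to about 2 mm. A picture is of the moment at which its call begins. There is no depth.
- hand_in(): hands the job in, once; it reports no verdict.
The state is a dict: "time": time; "joint_pos": joint angles; "qd": joint speeds; "joint_efforts": joint torques, N m; "tool_pos": TCP position; "tcp_rot": TCP orientation; "ft_force": force on the tool from outside, world axes, zero at the start; "wrist_torque": the same for the moment, N m; "finger_gap": finger opening in mm.
Only numpy, scipy, OpenCV 4.12 (cv2) and the standard library are available. Lean on these libraries where they do the work, as an engineer would, in place of code of your own. Each camera call takes 0.05 s, during which the arm holds its last target.

## Working session

There is one attempt and no reset: what is moved stays moved. The work goes in short steps, Python scripts to look and compute and a shell command to move; the robot and the scene stay as the last step left them, time stands still between calls to the robot, and variables do not carry over. Pictures are saved under pics/ and viewed, and the job is handed in when it is done.

```bash
ls; mkdir -p pics; python3 - <<'E'
from bench import *
import cv2
print(sense())
for n in("top","side","wrist"):
    s=snapshot(n); cv2.imwrite(f"pics/{n}0.png",s["frame"][:,:,::-1]); print(n,s["intrinsics"],s["dist"],s["extrinsics"])
E
```

```text
pics
{'time': 0.0, 'joint_pos': array([ 7.01650558e+01,  7.51630450e+00,  8.53304709e+01, -2.24454284e-04,
        8.72598647e+01, -4.89373308e+00]), 'qd': array([-0.08706947,  0.09910019,  0.04125236, -0.04446404, -0.07766901,
       -0.06118501]), 'joint_efforts': array([ 2.05521996e-03, -5.69403327e+01, -5.00555921e+01, -5.46157150e-05,
        1.48147711e-02, -2.16307552e-05]), 'tool_pos': array([154.47619166, 579.14357277, 198.4205787 ]), 'tcp_rot': array([-1.79893730e+02, -8.87388100e-03,  1.65058792e+02]), 'ft_force': array([-0.94862361, -0.33317792, -0.00429218]), 'wrist_torque': array([-0.01570935,  0.0023129 , -0.03751438]), 'finger_gap': 84.99785162264102}
top [[361.95181665   0.         255.36301247]
 [  0.         361.95181665 190.77795444]
 [  0.           0.           1.        ]] [-0.06532038  0.          0.          0.          0.        ] [[-2.85874428e-02  9.92768614e-01 -1.16590037e-01  4.74429661e+02]
 [-9.99523111e-01 -2.70280679e-02  1.49343139e-02  5.80348439e+01]
 [ 1.16751147e-02  1.16961371e-01  9.93067837e-01  1.06067289e+03]
 [ 0.00000000e+00  0.00000000e
[... 249 characters left out ...]
5166604e-01 -2.54974338e-01  2.85412840e+02]
 [-3.14483591e-01  6.07823574e-01 -7.29143727e-01 -8.23767592e+02]
 [ 1.99663457e-02  7.72181217e-01  6.35088587e-01  8.54977004e+02]
 [ 0.00000000e+00  0.00000000e+00  0.00000000e+00  1.00000000e+00]]
wrist [[340.1006958    0.         259.49472383]
 [  0.         340.1006958  190.75271326]
 [  0.           0.           1.        ]] [-0.100654  0.        0.        0.        0.      ] [[ 2.58287519e-01 -9.25515749e-01 -2.76962374e-01  8.45551124e+01]
 [ 9.66066502e-01  2.46925052e-01  7.57860940e-02  5.96903587e+02]
 [-1.75227510e-03 -2.87138674e-01  9.57887421e-01  3.72545201e+02]
 [ 0.00000000e+00  0.00000000e+00  0.00000000e+00  1.00000000e+00]]
```

View pics/top0.png

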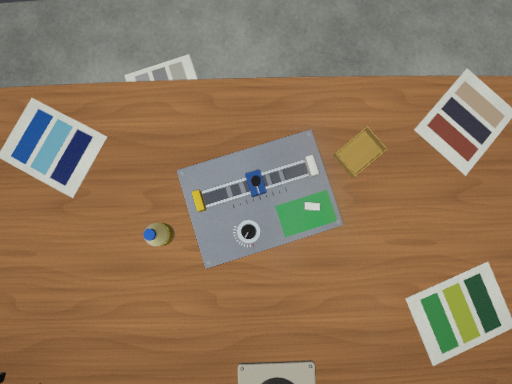

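View pics/side0.png

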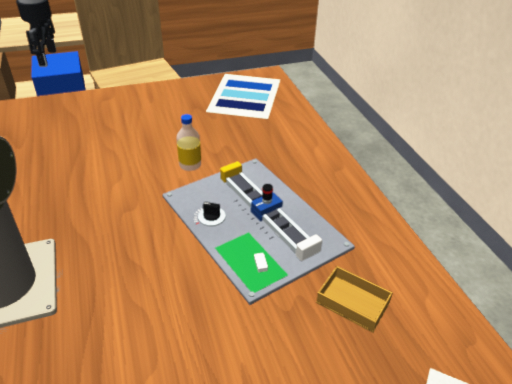

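View pics/wrist0.png

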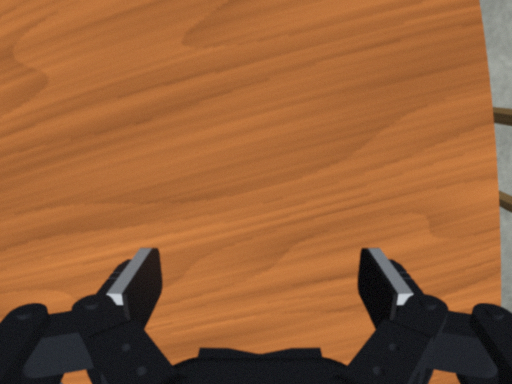

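Top view: the yellow cap is at (199,201), the knob at (256,181), the dial at (249,232) and the bottle at (157,235). That puts the yellow cap on the bottle (+y) side. Next I'll measure these positions.

```bash
cat > h.py <<'E'
from bench import *
import cv2, numpy as np
def ray(s,px):
    p=cv2.undistortPoints(np.array(px,float).reshape(-1,1,2),s["intrinsics"],s["dist"]).reshape(-1,2)
    E=s["extrinsics"]; d=np.c_[p[:,0],-p[:,1],-np.ones(len(p))]@E[:3,:3].T
    return E[:3,3],d
def onz(s,px,z):
    o,d=ray(s,px); return o+d*((z-o[2])/d[:,2])[:,None]
def two(s1,p1,s2,p2):
    o1,d1=ray(s1,[p1]);o2,d2=ray(s2,[p2]);d1,d2=d1[0],d2[0]
    t=np.linalg.lstsq(np.c_[d1,-d2],o2-o1,rcond=None)[0]
    a,b=o1+t[0]*d1,o2+t[1]*d2
    return (a+b)/2,np.linalg.norm(a-b)
def proj(s,P):
    E=s["extrinsics"]; c=(np.atleast_2d(P)-E[:3,3])@E[:3,:3]; c=c*[1,-1,-1]
    return cv2.projectPoints(c,np.zeros(3),np.zeros(3),s["intrinsics"],s["dist"])[0].reshape(-1,2)
def hsv(s): return cv2.cvtColor(s["frame"],cv2.COLOR_RGB2HSV)
def save(s,n,roi=None,k=1):
    f=s["frame"][:,:,::-1]
    if roi: f=f[roi[1]:roi[3],roi[0]:roi[2]]
    cv2.imwrite("pics/"+n,cv2.resize(f,None,fx=k,fy=k,interpolation=cv2.INTER_CUBIC))
E
python3 - <<'E'
from h import *
s=snapshot("top"); H=hsv(s)
m=((H[...,1]<90)).astype(np.uint8)|((H[...,0]>40)).astype(np.uint8)
m[:120]=0;m[280:]=0;m[:,:172]=0;m[:,345:]=0
m=cv2.morphologyEx(m,cv2.MORPH_CLOSE,np.ones((9,9)))
c=max(cv2.findContours(m,0,2)[0],key=cv2.contourArea)
W=onz(s,c.reshape(-1,2),12)[:,:2].astype(np.float32)
r=cv2.minAreaRect(W); print("plate",r)
def cen(lo,hi,z,nm):
    k=cv2.inRange(H,lo,hi); k[:120]=0;k[280:]=0;k[:,:172]=0;k[:,345:]=0
    n,l,st,ce=cv2.connectedComponentsWithStats(k); i=1+np.argmax(st[1:,4]); print(nm,st[i],ce[i],onz(s,ce[i],z))
cen((20,150,150),(32,255,255),52,"yel"); cen((105,100,50),(125,255,255),51,"blue")
cen((0,0,215),(179,40,255),26,"whitest")
save(s,"topz.png",(170,120,350,275),4)
s=snapshot("side"); save(s,"sidez.png",(160,150,360,300),4)
E
```

```text
plate ((579.2061767578125, 31.478729248046875), (301.3606872558594, 420.5730895996094), 15.798309326171875)
yel [192 190  12  22 151] [197.54304636 200.03311258] [[571.19581534 205.30416298  52.        ]]
blue [245 169  21  28 285] [255.18947368 182.60701754] [[616.14604804  42.67694673  51.        ]]Traceback (most recent call last):
  File "<stdin>", line 13, in <module>
  File "<stdin>", line 11, in cen
    return _wrapfunc(a, 'argmax', axis=axis, out=out, **kwds)
    return bound(*args, **kwds)
ValueError: attempt to get argmax of an empty sequence
```

```bash
python3 - <<'E'
from h import *
s=snapshot("top")
print(onz(s,[[249,232],[256,181]],56), proj(s,[[481,66,56],[617.7,42.4,97]]))
save(s,"topz.png",(170,120,350,275),4)
s=snapshot("side"); save(s,"sidez.png",(160,150,360,300),4)
E
```

```text
[[478.35217508  63.75699947  56.        ]
 [619.93112999  40.3509845   56.        ]] [[248.16199826 231.05971919]
 [255.46731202 179.6500998 ]]
```

View pics/topz.png

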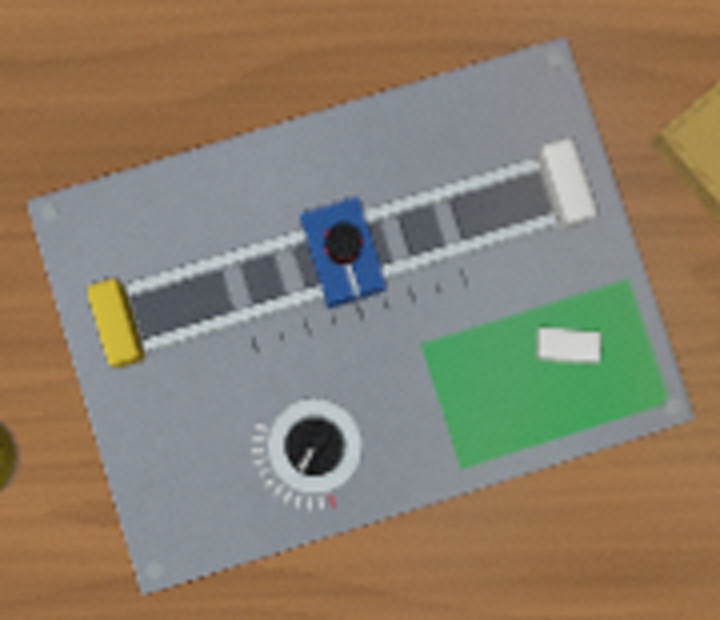

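View pics/sidez.png

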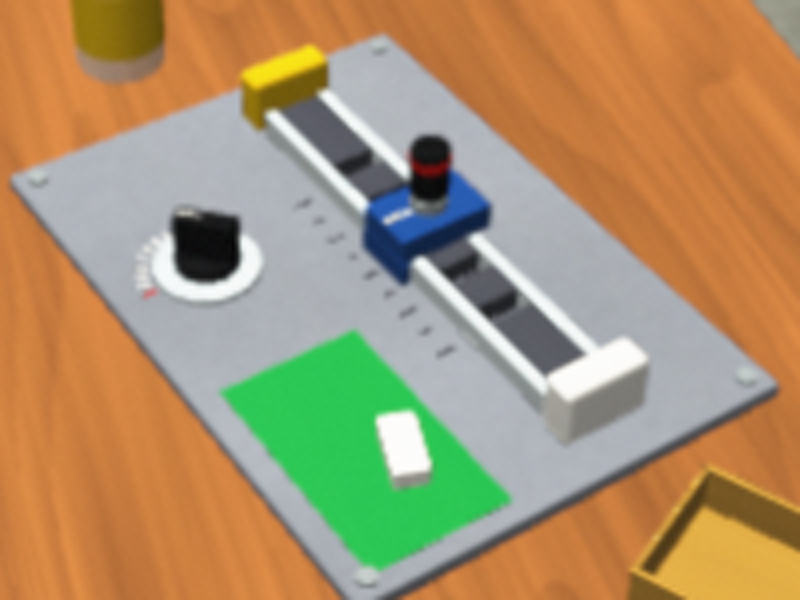

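Plate centre is about (579,31.5) with yaw 15.8°. From that the dial is at about (481,66), and its white line points to roughly 157°, so the angle is about 0.7 rad. The knob is at about (618,42). I'll move above the dial.

```bash
python3 -m creep '{"translation":[[-20,-18,0],[-35,-32,0],[-35,-32,0],[-35,-32,0],[-35,-32,0],[-35,-32,0],[-35,-32,0],[-35,-32,0],[-35,-32,0],[-35,-32,0]],"rotation":[[0,0,0],[0,0,0],[0,0,0],[0,0,0],[0,0,0],[0,0,0],[0,0,0],[0,0,0],[0,0,0],[0,0,0]],"claw":[70,70,70,70,70,70,70,70,70,70]}' 60
```

```text
time: 1.3
tool_pos: [400.2, 196.0, 199.8]
tcp_rot: [180.0, 0.0, 165.1]
ft_force: [1.1, 0.3, 0.2]
finger_gap: 70.5
```

```bash
python3 -m creep '{"translation":[[-28,-26,0],[-28,-26,0],[-28,-26,0],[-15,-14,0],[0,0,0],[0,0,0]],"rotation":[[0,0,0],[0,0,0],[0,0,0],[0,0,0],[0,0,0],[0,0,0]],"claw":[70,70,70,70,70,70]}'
python3 - <<'E'
from h import *
print(sense()["tool_pos"],sense()["tcp_rot"])
s=snapshot("wrist"); save(s,"w1.png"); print(proj(s,[[481,66,56],[481,66,26],[481-.962*30,66-.272*30,12]]))
np.save("w1.npy",s,allow_pickle=True)
E
```

```text
time: 1.9
tool_pos: [471.2, 83.2, 199.4]
tcp_rot: [180.0, -0.0, 165.0]
ft_force: [-0.3, 0.1, 0.1]
finger_gap: 70.0
[471.20602577  83.23557586 199.36396384] [ 1.79988261e+02 -3.53177795e-02  1.64984675e+02]
[[246.18945355 181.85173567]
 [247.25696312 174.38937096]
 [233.13148724 147.91087163]]
```

View pics/w1.png

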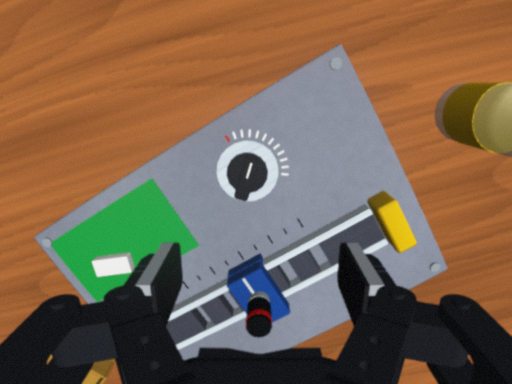

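Dial disc is at (248,171), with the bar running up and down the image and the white line pointing to about (250,164). The knob is at (259,313). Now the precise measurement.

```bash
python3 - <<'E'
from h import *
s=np.load("w1.npy",allow_pickle=True).item(); f=s["frame"]; H=hsv(s)
k=((H[...,2]>195)&(H[...,1]<40)).astype(np.uint8); 
d=np.zeros_like(k); d[135:206,212:284]=k[135:206,212:284]
cs=cv2.findContours(d,0,2)[0]
for c in sorted(cs,key=cv2.contourArea)[-1:]:
    print(cv2.boundingRect(c),cv2.fitEllipse(c)); W=onz(s,c.reshape(-1,2),26)[:,:2]
    print("disc",cv2.minEnclosingCircle(W.astype(np.float32)))
b=np.zeros_like(k); g=f.max(2); b[140:206,218:280]=(g[140:206,218:280]<60)
c=max(cv2.findContours(b,0,2)[0],key=cv2.contourArea); print("black",cv2.boundingRect(c),cv2.minAreaRect(c))
# white line inside bar
l=np.zeros_like(k); l[158:188,240:258]=(g[158:188,240:258]>130)
ys,xs=np.nonzero(l)
print(list(zip(xs,ys)))
W=onz(s,np.c_[xs,ys],56)[:,:2]; v=cv2.fitLine(W.astype(np.float32),2,0,.01,.01).ravel(); print("line",v,np.degrees(np.arctan2(v[1],v[0])))
save(s,"w1z.png",(200,120,300,215),6)
for nm,n in(("plate",12),):
    m=((H[...,1]<60)&(H[...,2]>90)).astype(np.uint8)
rd=cv2.inRange(H,(0,120,100),(8,255,255))|cv2.inRange(H,(172,120,100),(179,255,255)); rd[:120]=0; rd[150:,:240]=0
n,_,st,ce=cv2.connectedComponentsWithStats(rd[:, :]); 
for i in range(1,n):
    if st[i,4]>4: print(st[i],ce[i],onz(s,ce[i],12),onz(s,ce[i],80))
E
```

```text
(217, 141, 61, 60) ((247.31271362304688, 170.6649169921875), (56.09532928466797, 56.67752456665039), 118.65843963623047)
disc ((477.82196044921875, 66.8959732055664), 32.709327697753906)
black (228, 154, 38, 46) ((244.91177368164062, 174.14706420898438), (37.63743591308594, 41.976043701171875), 49.398704528808594)
[(np.int64(250), np.int64(163)), (np.int64(251), np.int64(163)), (np.int64(250), np.int64(164)), (np.int64(251), np.int64(164)), (np.int64(252), np.int64(164)), (np.int64(249), np.int64(165)), (np.int64(250), np.int64(165)), (np.int64(251), np.int64(165)), (np.int64(249), np.int64(166)), (np.int64(250), np.int64(166)), (np.int64(251), np.int64(166)), (np.int64(249), np.int64(167)), (np.int64(250), np.int64(167)), (np.int64(251), np.int64(167)), (np.int64(248), np.int64(168)), (np.int64(249), np.int64(168)), (np.int64(250), np.int64(168)), (np.int64(248), np.int64(169)), (np.int64(249), np.int64(169)), (np.int64(250), np.int64(169)), (np.int64(248), np.int64(170)), (np.int64(249), np.int64(170)), (np.int64(250), np.int64(170)), (np.int64(247), np.int64(171)), (np.int64(248),
[... 294 characters left out ...]
t64(174)), (np.int64(248), np.int64(174)), (np.int64(249), np.int64(174)), (np.int64(246), np.int64(175)), (np.int64(247), np.int64(175)), (np.int64(248), np.int64(175)), (np.int64(246), np.int64(176)), (np.int64(247), np.int64(176)), (np.int64(248), np.int64(176)), (np.int64(246), np.int64(177)), (np.int64(247), np.int64(177)), (np.int64(247), np.int64(178))]
line [  0.8474423  -0.5308875 470.5191     71.46431  ] -32.065437
[225 136   5   6  12] [227.08333333 138.25      ] [[440.49165245  54.51610202  12.        ]] [[433.11384034  63.20519352  80.        ]]
[247 310  24   9  73] [260.46575342 313.04109589] [[661.59516926  32.06494844  12.        ]] [[612.61545113  44.97835439  80.        ]]
```

View pics/w1z.png

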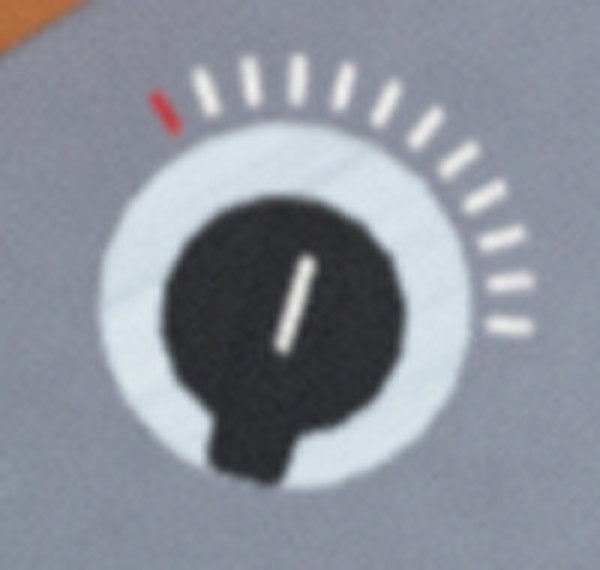

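Bar direction is 148°, so the dial sits at about 0.83 rad. I'll align over it and go down.

```bash
python3 -m creep '{"translation":[[-7,-7,0],[-6.4,-7.2,0],[0,0,10],[0,0,20],[0,0,25],[0,0,25],[0,0,15],[0,0,0],[0,0,0]],"rotation":[[0,0,0],[0,0,0],[0,0,0.1],[0,0,0.1],[0,0,0.097],[0,0,0],[0,0,0],[0,0,0],[0,0,0]],"claw":[50,50,50,50,50,50,50,50,50]}'
python3 - <<'E'
from h import *
s=snapshot("wrist"); save(s,"w2.png"); print(sense()["tool_pos"])
s=snapshot("side"); save(s,"s2.png",(130,100,370,280),3)
E
```

```text
time: 2.85
tool_pos: [481.0, 66.1, 105.1]
tcp_rot: [180.0, 0.0, 148.1]
ft_force: [0.1, 0.6, 0.4]
finger_gap: 49.8
[481.5849848   66.09321372 105.82478374]
```

View pics/w2.png

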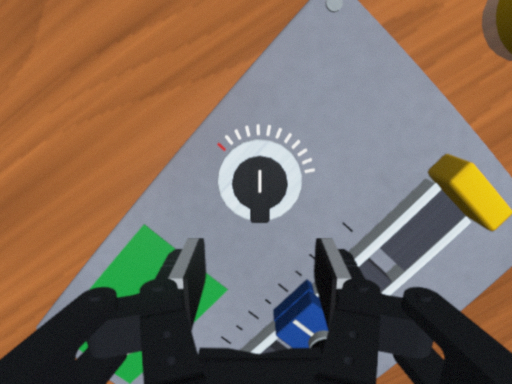

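View pics/s2.png

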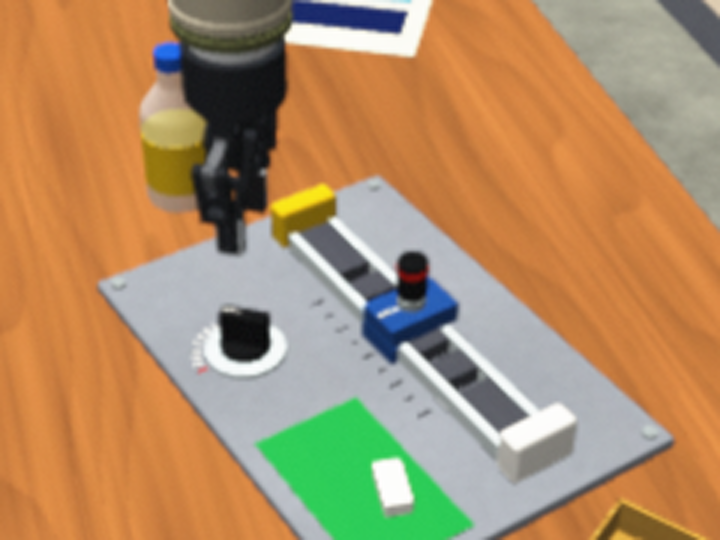

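Bar is upright in the image at column 260, centred between the fingers at about 197 and 323. I'll go down and grip gently.

```bash
python3 -m creep '{"translation":[[0,0,20],[0,0,25],[0,0,18],[0,0,10],[0,0,0],[0,0,0],[0,0,0],[0,0,0],[0,0,0],[0,0,0]],"rotation":[[0,0,0],[0,0,0],[0,0,0],[0,0,0],[0,0,0],[0,0,0],[0,0,0],[0,0,0],[0,0,0],[0,0,0]],"claw":[50,50,50,50,50,5,5,5,5,5]}' 30
python3 - <<'E'
from h import *
q=sense();print(q["tool_pos"],q["ft_force"],q["wrist_torque"],q["finger_gap"],q["joint_pos"])
E
```

```text
time: 3.95
tool_pos: [480.9, 66.1, 31.9]
tcp_rot: [180.0, 0.0, 148.0]
ft_force: [0.3, -0.8, 0.2]
finger_gap: 4.9
[480.92161529  66.11243371  31.85850053] [ 0.25913852 -0.84337311  0.24727345] [-0.0052705  -0.01302508  0.02066444] 4.857163956312962 [ 1.77375429e+00 -1.64951665e+00  1.12969639e+02 -8.01460613e-04
  6.86464443e+01 -5.62670968e+01]
```

The gap is 4.9 mm, so the bar isn't between the pads. Checking with the cameras.

```bash
python3 - <<'E'
from h import *
s=snapshot("wrist"); save(s,"w3.png"); print(proj(s,[[481,66,32],[481,66,56]]))
s=snapshot("side"); save(s,"s3.png",(130,100,330,250),4)
s=snapshot("top"); save(s,"t3.png",(170,120,350,275),4)
E
```

```text
[[261.11531954 225.15802656]
 [261.37368379 244.18121143]]
```

View pics/w3.png

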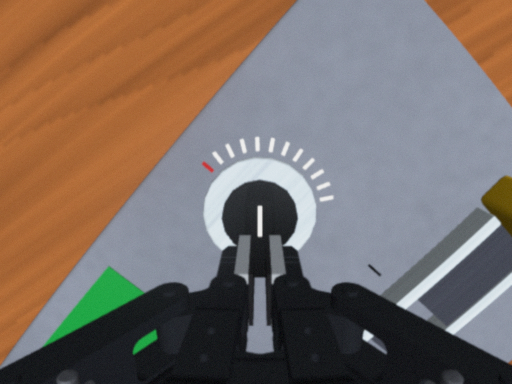

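View pics/s3.png

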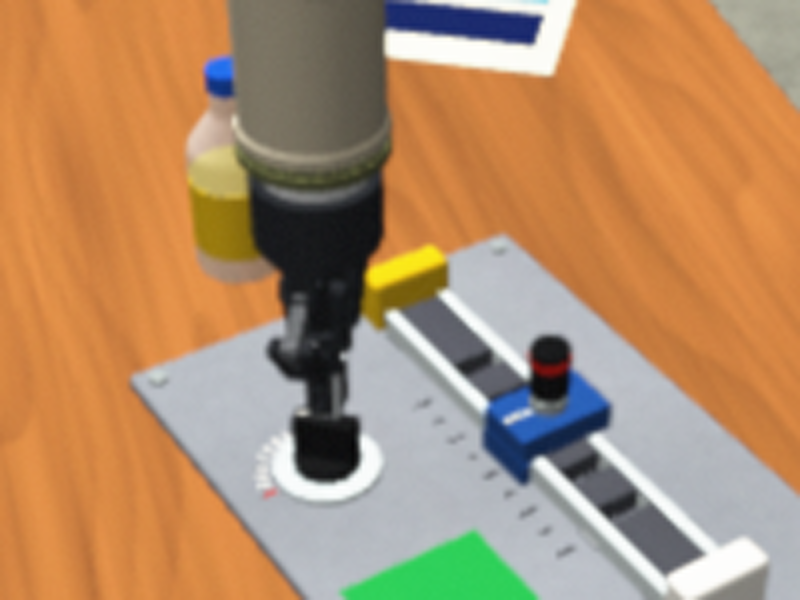

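```bash
python3 - <<'E'
from h import *
s=snapshot("side"); t=snapshot("top"); w=snapshot("wrist")
u=np.array([-.847,.531,0]); c=np.array([481,66,0.])
for n,cam in(("side",s),("top",t),("wrist",w)):
    f=cam["frame"][:,:,::-1].copy()
    roi={"side":(160,160,260,235),"top":(205,190,290,260),"wrist":(180,130,350,290)}[n]; k={"side":8,"top":8,"wrist":4}[n]
    f=cv2.resize(f[roi[1]:roi[3],roi[0]:roi[2]],None,fx=k,fy=k,interpolation=cv2.INTER_CUBIC)
    def P(p): return tuple(int(v) for v in ((proj(cam,p)[0]-roi[:2]+.5)*k))
    for z in(26,56): cv2.line(f,P(c+u*21+[0,0,z]),P(c-u*21+[0,0,z]),(0,0,255),1)
    cv2.circle(f,P(c+[0,0,32]),4,(0,255,0),1)
    cv2.circle(f,P(c+[0,0,86]),4,(255,255,0),1)
    cv2.imwrite(f"pics/{n}4.png",f)
print(sense()["finger_gap"],sense()["tool_pos"])
E
```

```text
5.154700332810152 [480.64135946  66.09434367  31.46082641]
```

View pics/side4.png

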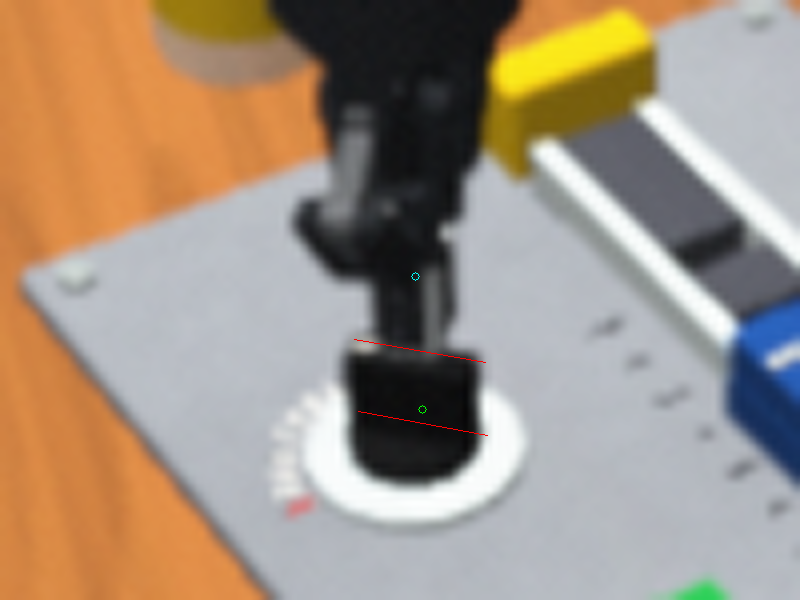

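View pics/wrist4.png

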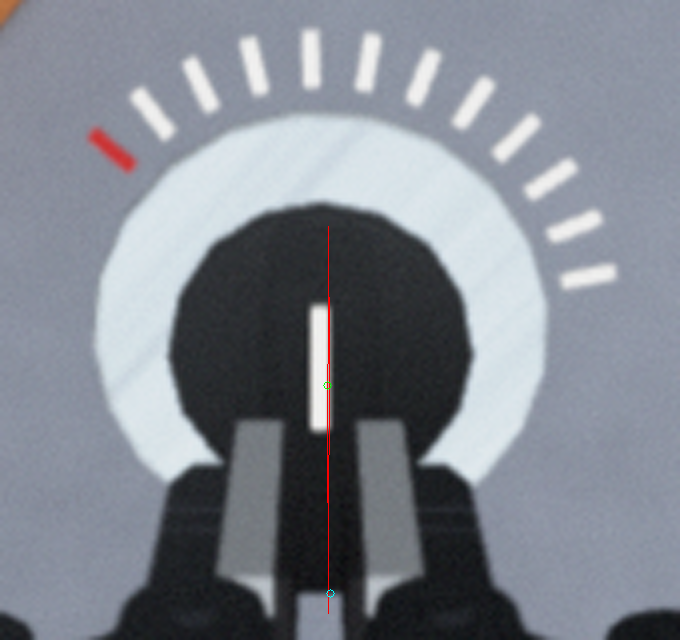

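```bash
python3 - <<'E'
from h import *
out=[]
for n,roi,k in(("side",(190,185,230,225),10),("wrist",(205,180,315,290),3.64)):
    f=snapshot(n)["frame"][roi[1]:roi[3],roi[0]:roi[2],::-1].astype(float)
    f=np.clip(f*4,0,255).astype(np.uint8)
    out.append(cv2.resize(f,(400,400),interpolation=cv2.INTER_CUBIC))
cv2.imwrite("pics/c5.png",np.hstack(out))
E
```

```text
(no output)
```

View pics/c5.png

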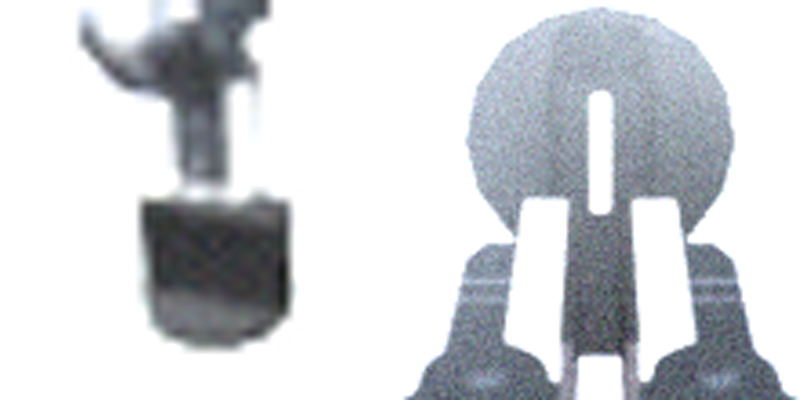

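```bash
python3 - <<'E'
from h import *
w=snapshot("wrist"); q=sense(); p=q["tool_pos"]; y=np.radians(q["tcp_rot"][2])
X=np.array([np.cos(y),np.sin(y),0]);Y=np.array([np.sin(y),-np.cos(y),0]);Z=np.array([0,0,-1.])
for x in(11,0):
  for g in(2.5,7,12):
    for z in(0,-10,-20,-30,-40): print(x,g,z,proj(w,[p+x*X+g*Y+z*Z,p+x*X-g*Y+z*Z]).round(1).tolist())
E
```

```text
11 2.5 0 [[265.9, 206.1], [256.7, 206.1]]
11 2.5 -10 [[266.3, 212.5], [256.5, 212.5]]
11 2.5 -20 [[266.7, 219.7], [256.4, 219.7]]
11 2.5 -30 [[267.1, 227.8], [256.2, 227.8]]
11 2.5 -40 [[267.6, 236.9], [256.0, 236.9]]
11 7 0 [[274.2, 206.1], [248.4, 206.1]]
11 7 -10 [[275.0, 212.5], [247.8, 212.5]]
11 7 -20 [[275.9, 219.7], [247.1, 219.7]]
11 7 -30 [[276.9, 227.7], [246.3, 227.8]]
11 7 -40 [[278.1, 236.8], [245.5, 236.9]]
11 12 0 [[283.4, 206.1], [239.1, 206.1]]
11 12 -10 [[284.8, 212.5], [238.0, 212.5]]
11 12 -20 [[286.2, 219.7], [236.8, 219.7]]
11 12 -30 [[287.9, 227.7], [235.4, 227.8]]
11 12 -40 [[289.7, 236.8], [233.9, 236.8]]
0 2.5 0 [[265.8, 224.9], [256.7, 225.0]]
0 2.5 -10 [[266.2, 232.3], [256.6, 232.3]]
0 2.5 -20 [[266.5, 240.4], [256.4, 240.4]]
0 2.5 -30 [[267.0, 249.5], [256.3, 249.5]]
0 2.5 -40 [[267.4, 259.7], [256.1, 259.7]]
0 7 0 [[274.0, 224.9], [248.6, 225.0]]
0 7 -10 [[274.8, 232.3], [248.0, 232.3]]
0 7 -20 [[275.6, 240.4], [247.4, 240.4]]
0 7 -30 [[276.6, 249.5], [246.6, 249.5]]
0 7 -40 [[277.7, 259.7], [245.8, 259.7]]
0 12 0 [[283.0, 224.9], [239.5, 225.0]]
0 12 -10 [[284.3, 232.2], [238.5, 232.3]]
0 12 -20 [[285.7, 240.4], [237.3, 240.4]]
0 12 -30 [[287.3, 249.4], [236.0, 249.5]]
0 12 -40 [[289.0, 259.7], [234.5, 259.7]]
```

The pads look like they're above the bar: they cover its sides in the wrist view and end at the bar top in the side view. That would put the visible fingertips about 25–35 mm short of the reported TCP. I'll open and measure the tips.

```bash
python3 -m creep '{"translation":[[0,0,0],[0,0,0],[0,0,0],[0,0,0],[0,0,0]],"rotation":[[0,0,0],[0,0,0],[0,0,0],[0,0,0],[0,0,0]],"claw":[45,45,45,45,45]}'
python3 - <<'E'
from h import *
s=snapshot("side"); w=snapshot("wrist"); t=snapshot("top"); np.save("o.npy",[s,w],allow_pickle=True)
save(s,"s6.png",(170,150,250,225),8); save(w,"w6.png",(160,130,360,290),4);print(sense()["tool_pos"],sense()["finger_gap"])
save(t,"t6.png",(200,170,300,260),7)
E
```

```text
time: 4.9
tool_pos: [480.7, 66.1, 31.5]
tcp_rot: [180.0, 0.0, 148.0]
ft_force: [-0.2, -0.5, -0.6]
finger_gap: 44.9
[480.66886841  66.08394196  31.49175589] 44.88524169078395
```

View pics/s6.png

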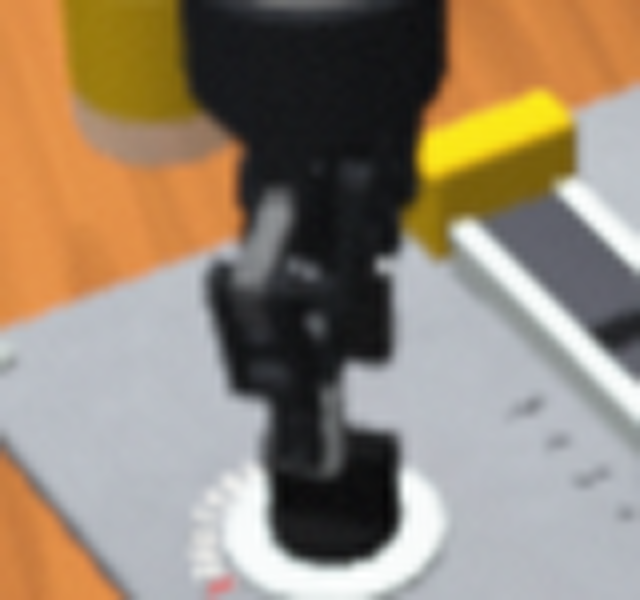

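View pics/w6.png

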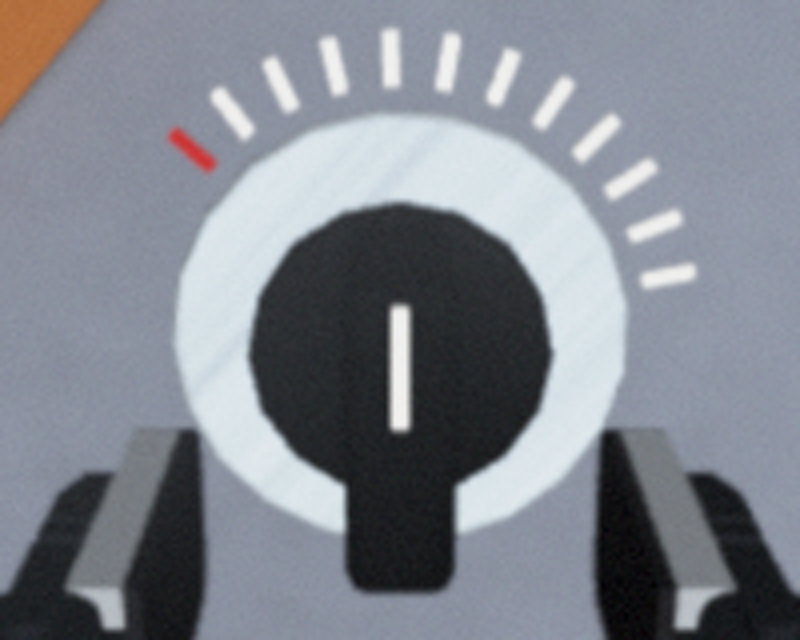

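```bash
python3 - <<'E'
from h import *
s,w=np.load("o.npy",allow_pickle=True)
q=sense(); p=q["tool_pos"]; y=np.radians(148)
R=np.array([[np.cos(y),np.sin(y),0],[np.sin(y),-np.cos(y),0],[0,0,-1.]])
# side: near-camera-side edge of front finger tip
for sp in((207,208.5),(210.5,209),(212,209)):
  for wp in((208.7,237.5),(203,237.5)):
    P,e=two(s,sp,w,wp); print(sp,wp,P.round(1),round(e,1),(R.T@(P-p)).round(1))
E
```

```text
(207, 208.5) (208.7, 237.5) [463.8  47.6  59.2] 1.0 [  4.5 -24.6 -27.7]
(207, 208.5) (203, 237.5) [462.7  45.8  60.6] 2.5 [  4.5 -26.7 -29.1]
(210.5, 209) (208.7, 237.5) [468.6  46.1  55.6] 8.1 [ -0.3 -23.4 -24.1]
(210.5, 209) (203, 237.5) [467.4  44.2  57.1] 9.6 [ -0.4 -25.5 -25.7]
(212, 209) (208.7, 237.5) [470.6  45.6  54.6] 11.4 [ -2.3 -22.8 -23.1]
(212, 209) (203, 237.5) [469.4  43.7  56.2] 12.9 [ -2.3 -24.9 -24.7]
```

Triangulation puts the visible tips at z≈59 at this opening, although the reported TCP is 31.5. So the grasp really is too high. I'll go another 18 mm down with the fingers open, watching force, then look.

```bash
python3 -m creep '{"translation":[[0,0,6],[0,0,6],[0,0,6],[0,0,0],[0,0,0]],"rotation":[[0,0,0],[0,0,0],[0,0,0],[0,0,0],[0,0,0]],"claw":[45,45,45,45,45]}'
python3 - <<'E'
from h import *
s=snapshot("side"); w=snapshot("wrist")
save(s,"s7.png",(170,150,250,225),8); save(w,"w7.png",(160,130,360,290),4);print(sense()["tool_pos"],sense()["ft_force"])
E
```

```text
time: 5.55
tool_pos: [480.3, 66.1, 13.0]
tcp_rot: [-180.0, -0.0, 148.0]
ft_force: [-0.4, -0.7, 0.6]
finger_gap: 45.0
[480.86259873  66.10602997  13.65562506] [-0.22365165  0.09259162  0.55276394]
```

View pics/s7.png

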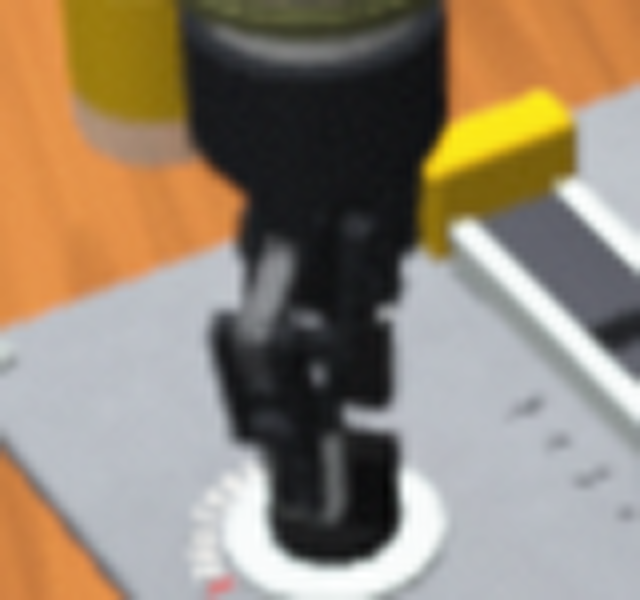

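View pics/w7.png

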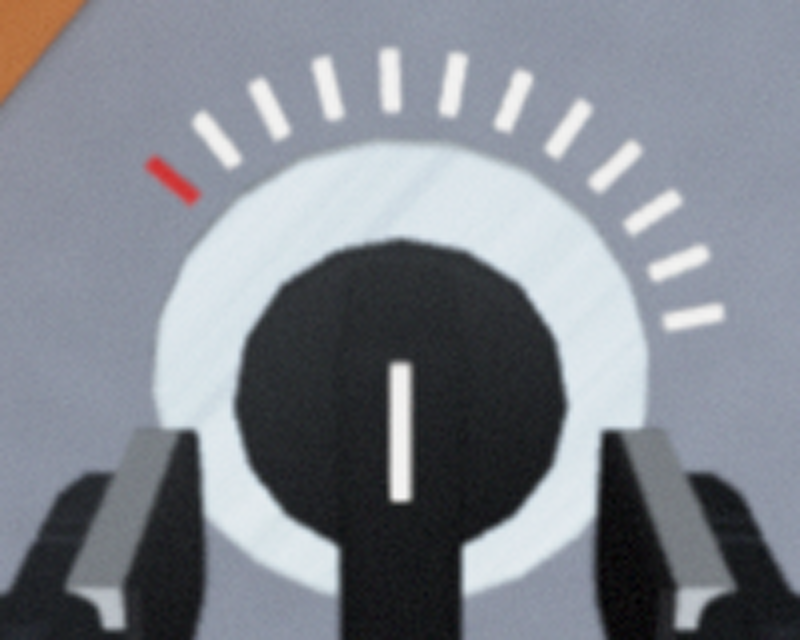

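Tip is now well below the bar's top edge in the side view, and the pads straddle the bar. Closing.

```bash
python3 -m creep '{"translation":[[0,0,0],[0,0,0],[0,0,0],[0,0,0],[0,0,0],[0,0,0]],"rotation":[[0,0,0],[0,0,0],[0,0,0],[0,0,0],[0,0,0],[0,0,0]],"claw":[5,5,5,5,5,5]}' 40
python3 - <<'E'
from h import *
s=snapshot("side"); w=snapshot("wrist")
save(s,"s8.png",(170,150,250,225),8); save(w,"w8.png",(160,130,360,290),4);q=sense();print(q["tool_pos"],q["ft_force"],q["wrist_torque"])
E
```

```text
time: 6.25
tool_pos: [480.9, 66.1, 13.9]
tcp_rot: [180.0, 0.0, 148.0]
ft_force: [-1.4, -0.3, 6.0]
finger_gap: 12.6
[480.91895061  66.08863896  13.85388765] [-1.51759489  0.48901909  5.03182828] [-0.06089087  0.33636479  0.01988656]
```

View pics/w8.png

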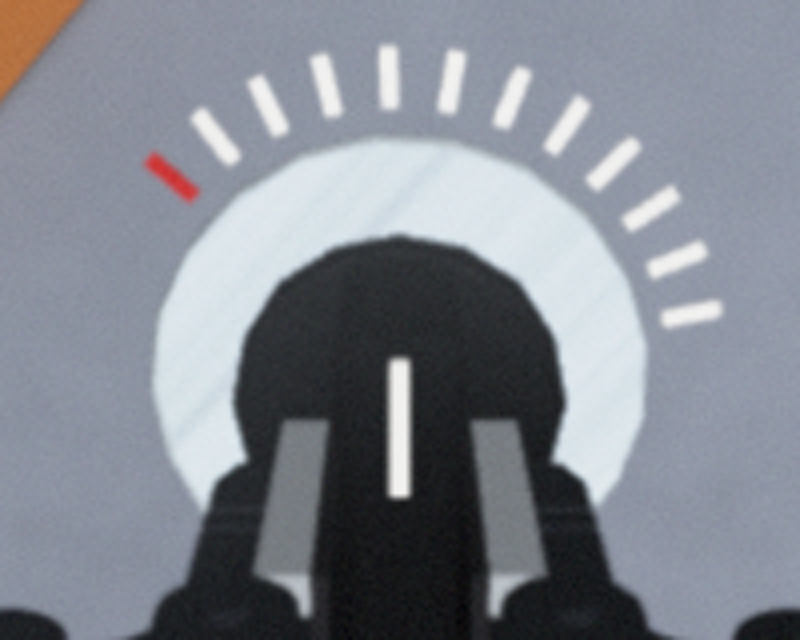

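Gripped: gap 12.6 mm on the bar. Turning anticlockwise (−az).

```bash
python3 -m creep '{"translation":[[0,0,0],[0,0,0],[0,0,0],[0,0,0],[0,0,0],[0,0,0],[0,0,0],[0,0,0],[0,0,0],[0,0,0]],"rotation":[[0,0,-0.05],[0,0,-0.1],[0,0,-0.1],[0,0,-0.1],[0,0,-0.1],[0,0,-0.1],[0,0,-0.1],[0,0,-0.1],[0,0,0],[0,0,0]],"claw":[5,5,5,5,5,5,5,5,5,5]}'
python3 - <<'E'
from h import *
w=snapshot("wrist")
save(w,"w9.png",(160,130,360,290),4);q=sense();print(q["tool_pos"],q["ft_force"],q["wrist_torque"],q["finger_gap"],q["tcp_rot"])
E
```

```text
time: 7.35
tool_pos: [481.2, 67.4, 13.9]
tcp_rot: [179.9, 0.1, -169.0]
ft_force: [-0.4, 5.2, 3.0]
finger_gap: 12.7
[481.18076972  67.38611913  13.89185469] [-0.60942892  6.34035863  4.03721768] [ 1.05202295e+00  2.37454060e-04 -2.17452738e-02] 12.800524160651998 [ 1.79895211e+02  8.41636031e-02 -1.68981533e+02]
```

View pics/w9.png

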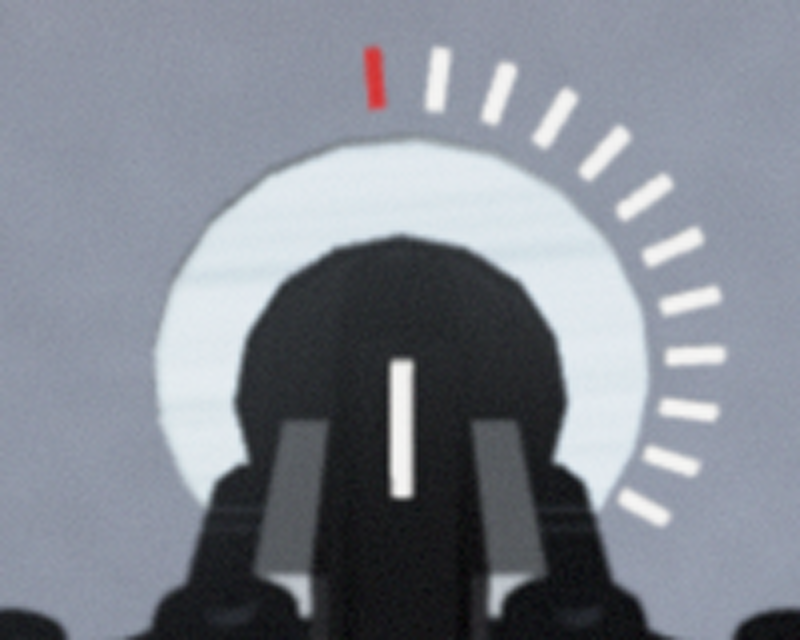

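```bash
python3 -m creep '{"translation":[[0,0,0],[0,0,0],[0,0,0],[0,0,0],[0,0,0],[0,0,0]],"rotation":[[0,0,-0.02],[0,0,-0.02],[0,0,-0.02],[0,0,-0.02],[0,0,-0.01],[0,0,0]],"claw":[5,5,5,5,5,5]}'
python3 - <<'E'
from h import *
q=sense();print(q["tool_pos"],q["ft_force"],q["wrist_torque"],q["finger_gap"],q["tcp_rot"])
E
python3 -m creep '{"translation":[[0,0,0],[0,0,0],[0,0,0]],"rotation":[[0,0,-0.02],[0,0,-0.01],[0,0,0]],"claw":[5,5,5]}'
python3 - <<'E'
from h import *
w=snapshot("wrist")
save(w,"w10.png",(160,130,360,290),4);q=sense();print(q["tool_pos"],q["ft_force"],q["wrist_torque"],q["finger_gap"],q["tcp_rot"])
E
```

```text
time: 8.0
tool_pos: [481.2, 67.5, 13.9]
tcp_rot: [179.9, 0.1, -163.8]
ft_force: [-0.3, 7.5, 4.5]
finger_gap: 12.7
[481.16724797  67.52763189  13.91165145] [-0.29440061  7.52561874  4.53400402] [ 1.21533445  0.09835855 -0.19074304] 12.711067184287565 [ 1.79887118e+02  9.63813600e-02 -1.63821541e+02]
time: 8.3
tool_pos: [481.2, 67.5, 13.9]
tcp_rot: [179.9, 0.1, -162.2]
ft_force: [-0.7, 6.9, 4.1]
finger_gap: 12.6
[481.13868907  67.54584371  13.89341804] [-0.20065285  6.47761099  2.7544811 ] [ 1.22175858  0.10472971 -0.76699408] 12.606418539007365 [ 1.79874632e+02  1.01411563e-01 -1.62170896e+02]
```

View pics/w10.png

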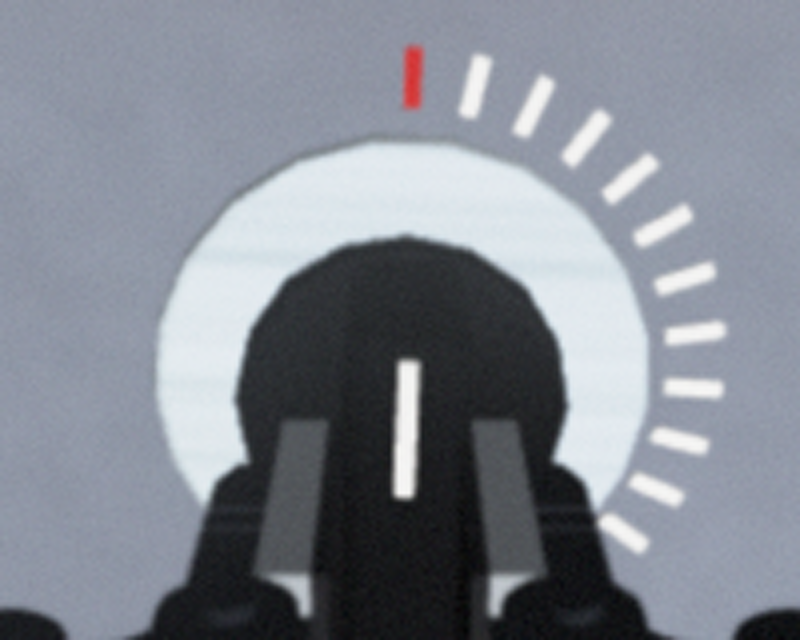

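At the stop: torque jumped to −0.77 N·m while the bar stayed put, and its line is parallel to the red mark. Release, rise and verify.

```bash
python3 -m creep '{"translation":[[0,0,0],[0,0,0],[0,0,0],[0,0,0],[0,0,-10],[0,0,-30],[0,0,-40],[0,0,-40],[0,0,-20],[0,0,0]],"rotation":[[0,0,0],[0,0,0],[0,0,0],[0,0,0],[0,0,0],[0,0,0],[0,0,0],[0,0,0],[0,0,0],[0,0,0]],"claw":[40,50,50,50,50,50,50,50,50,50]}'
python3 - <<'E'
from h import *
w=snapshot("wrist");save(w,"w11.png");np.save("w11.npy",w,allow_pickle=True)
save(w,"w11z.png",(200,110,300,200),6);q=sense();print(q["tool_pos"],q["tcp_rot"],q["joint_pos"])
E
```

```text
time: 9.35
tool_pos: [483.5, 66.1, 158.7]
tcp_rot: [-179.9, 0.4, -162.1]
ft_force: [0.2, 0.1, 0.3]
finger_gap: 49.9
[482.24761179  66.07016483 156.11407622] [-179.9220642     0.2540648  -162.11775378] [ 1.76684956e+00 -9.24306835e+00  1.06360951e+02 -4.38845860e-03
  8.26164029e+01 -1.06114670e+02]
```

View pics/w11.png

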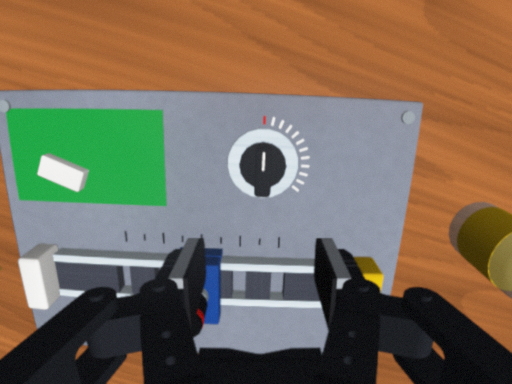

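View pics/w11z.png

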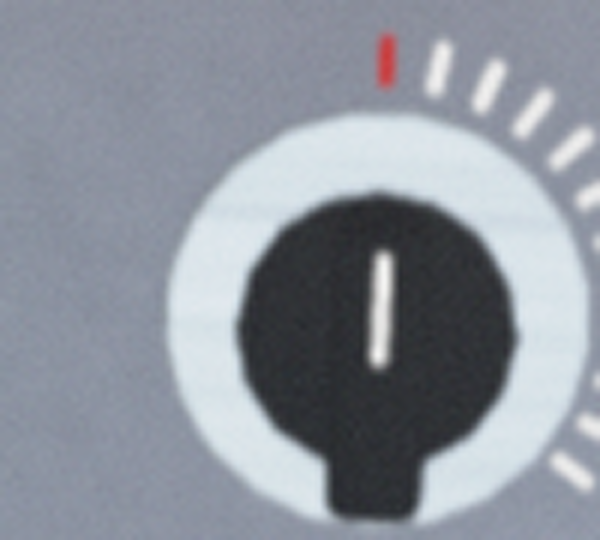

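```bash
python3 - <<'E'
from h import *
s=np.load("w11.npy",allow_pickle=True).item(); g=s["frame"].max(2); H=hsv(s)
l=np.zeros_like(g); l[148:175,255:272]=g[148:175,255:272]>130
ys,xs=np.nonzero(l); W=onz(s,np.c_[xs,ys],56)[:,:2]; v=cv2.fitLine(W.astype(np.float32),2,0,.01,.01).ravel(); print("line",v,np.degrees(np.arctan(v[1]/v[0])))
r=np.zeros_like(g); r[112:128,256:272]=((H[...,1]>100)&((H[...,0]<10)|(H[...,0]>170)))[112:128,256:272]
ys,xs=np.nonzero(r); W=onz(s,np.c_[xs,ys],12)[:,:2]; v=cv2.fitLine(W.astype(np.float32),2,0,.01,.01).ravel(); print("mark",v,np.degrees(np.arctan(v[1]/v[0])),len(xs))
# plate near edge (image top)
e=(H[...,1]<90).astype(np.uint8)
xs=np.arange(180,400,5); ys=[np.argmax(e[80:130,x])+80 for x in xs]
W=onz(s,np.c_[xs,ys],12)[:,:2]; v=cv2.fitLine(W.astype(np.float32),cv2.DIST_HUBER,0,.01,.01).ravel(); print("edge perp",np.degrees(np.arctan2(-v[0],v[1])))
E
```

```text
line [9.6131945e-01 2.7543589e-01 4.6865067e+02 6.2556145e+01] 15.987991
mark [9.6159577e-01 2.7446958e-01 4.4023904e+02 5.4532787e+01] 15.930407 23
edge perp -164.28485
```

Dial checks out at zero: line at 15.99°, mark at 15.93°, plate at 15.75°. Moving over the knob.

```bash
python3 -m creep '{"translation":[[-16,-8,-20],[-27,-14,-20],[-27,-14,0],[-27,-14,0],[-25.6,-14.5,0],[0,0,0],[0,0,0],[0,0,0]],"rotation":[[0,0,0],[0,0,0],[0,0,0],[0,0,0],[0,0,0],[0,0,0.037],[0,0,0],[0,0,0]],"claw":[65,65,65,65,65,65,65,65]}' 60
python3 - <<'E'
from h import *
w=snapshot("wrist");save(w,"w12.png");np.save("w12.npy",w,allow_pickle=True)
q=sense();print(q["tool_pos"],q["tcp_rot"]); print(proj(w,[[617.7,42.4,z] for z in(12,61,97)]))
t=snapshot("side"); save(t,"s12.png",(180,100,340,220),5)
E
```

```text
time: 10.2
tool_pos: [616.2, 42.4, 192.1]
tcp_rot: [180.0, -0.1, -164.2]
ft_force: [-0.8, 1.1, -1.2]
finger_gap: 64.6
[616.32063447  42.48840298 192.63611045] [ 1.79973253e+02 -8.49692826e-02 -1.64173521e+02]
[[260.54430599 162.41562989]
 [260.69879527 173.28713794]
 [260.84529055 183.61563805]]
```

View pics/w12.png

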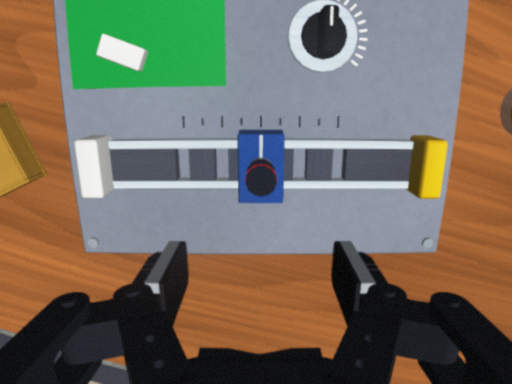

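View pics/s12.png

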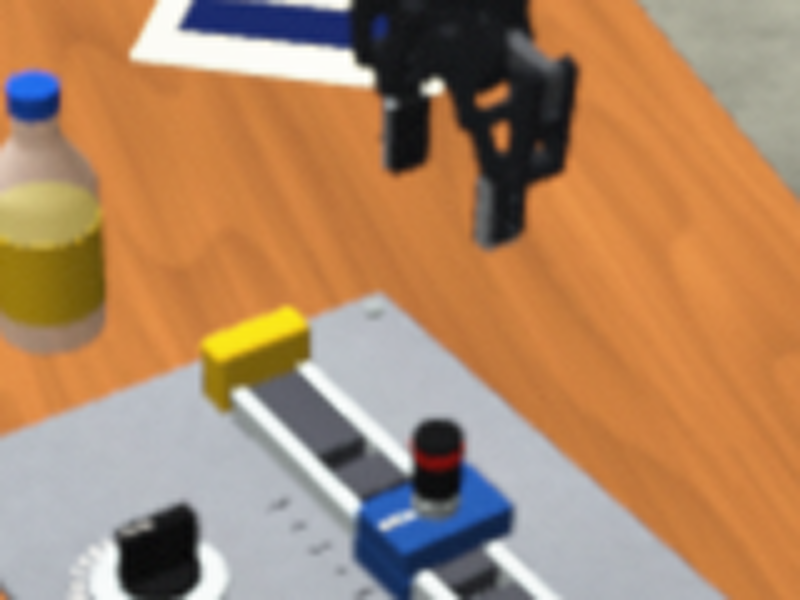

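Knob top shows at about (262,181), midway between the fingers at about 180 and 341. Measuring it.

```bash
python3 - <<'E'
from h import *
s=np.load("w12.npy",allow_pickle=True).item(); g=s["frame"].max(2)
b=np.zeros_like(g); b[150:205,235:290]=g[150:205,235:290]<70
n,l,st,ce=cv2.connectedComponentsWithStats(b); i=1+np.argmax(st[1:,4]); print(st[i],ce[i])
m=(l==i).astype(np.uint8); c=max(cv2.findContours(m,0,2)[0],key=cv2.contourArea)
lower=c.reshape(-1,2); 
W=onz(s,lower,97)[:,:2].astype(np.float32); print(cv2.minEnclosingCircle(W),onz(s,[262,183],97))
save(s,"w12z.png",(225,120,300,210),6)
E
```

```text
[246 166  30  30 691] [260.56729378 180.47033285]
((615.3028564453125, 41.42239761352539), 12.445515632629395) [[616.93830036  43.16848175  97.        ]]
```

View pics/w12z.png

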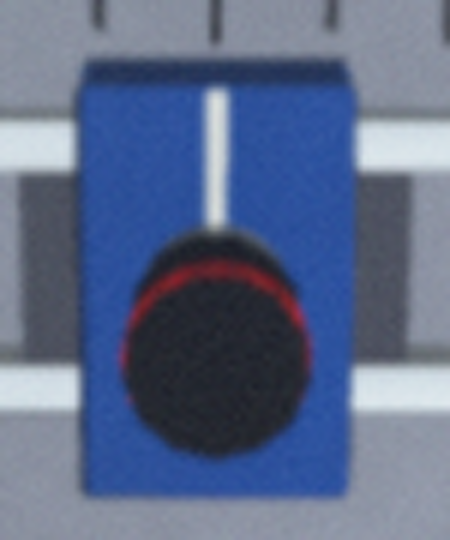

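Knob axis is about (616,42), so the TCP is already within about 1 mm. Allowing for the tip offset, I'll go down to TCP z≈38, which puts the tips at about 65.

```bash
python3 -m creep '{"translation":[[0,0,20],[0,0,35],[0,0,35],[0,0,25],[0,0,20],[0,0,12],[0,0,7],[0,0,0],[0,0,0]],"rotation":[[0,0,0],[0,0,0],[0,0,0],[0,0,0],[0,0,0],[0,0,0],[0,0,0],[0,0,0],[0,0,0]],"claw":[65,65,65,65,60,60,60,60,60]}'
python3 - <<'E'
from h import *
w=snapshot("wrist");save(w,"w13.png")
q=sense();print(q["tool_pos"],q["tcp_rot"],q["ft_force"])
t=snapshot("side"); save(t,"s13.png",(200,120,320,230),6)
E
```

```text
time: 11.2
tool_pos: [618.0, 42.4, 40.8]
tcp_rot: [-180.0, 0.1, -164.2]
ft_force: [0.4, -0.7, 0.9]
finger_gap: 60.2
[618.28445383  42.35685435  41.08158065] [-1.79959430e+02  1.30767595e-01 -1.64229021e+02] [0.11548033 0.17230088 0.43174532]
```

View pics/w13.png

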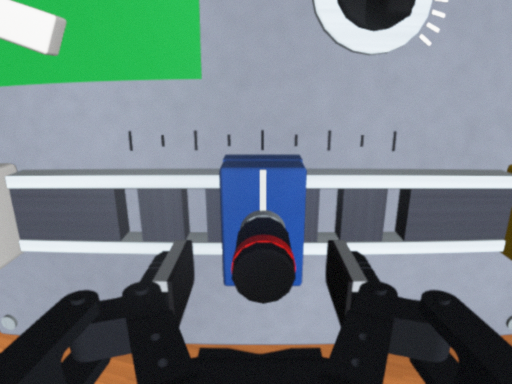

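View pics/s13.png

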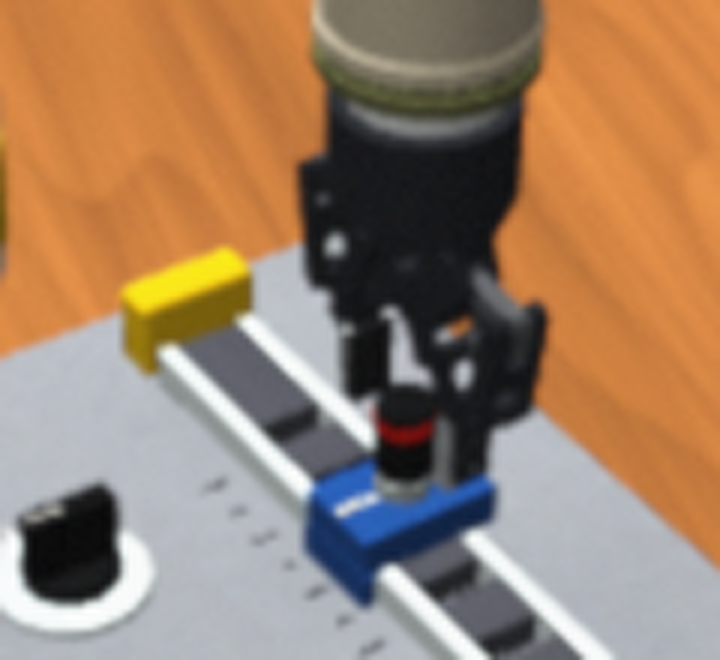

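```bash
python3 - <<'E'
from h import *
s=snapshot("side");w=snapshot("wrist")
for sp in((274,200),(276,200.8),(280,200)):
  for wp in((187,242),(192,242)): print(sp,wp,[a.round(1) for a in two(s,sp,w,wp)])
print(sense()["tool_pos"])
E
```

```text
(274, 200) (187, 242) [array([619.9,   7.9,  79.1]), np.float64(2.0)]
(274, 200) (192, 242) [array([620.6,   9.9,  77.2]), np.float64(2.4)]
(276, 200.8) (187, 242) [array([623.8,   7.5,  74.8]), np.float64(4.9)]
(276, 200.8) (192, 242) [array([624.5,   9.6,  72.8]), np.float64(5.3)]
(280, 200) (187, 242) [array([630.1,   7.3,  72.7]), np.float64(14.0)]
(280, 200) (192, 242) [array([630.8,   9.4,  70.6]), np.float64(14.5)]
[618.03132749  42.37265171  40.71879755]
```

```bash
python3 -m creep '{"translation":[[1,1,4],[0,0,4],[0,0,0],[0,0,0],[0,0,0],[0,0,0],[0,0,0],[0,0,0],[0,0,0],[0,0,0]],"rotation":[[0,0,0],[0,0,0],[0,0,0],[0,0,0],[0,0,0],[0,0,0],[0,0,0],[0,0,0],[0,0,0],[0,0,0]],"claw":[60,60,60,30,30,15,15,15,15,15]}' 60
python3 - <<'E'
from h import *
w=snapshot("wrist");save(w,"w14.png",(130,120,390,315),3)
q=sense();print(q["tool_pos"],q["tcp_rot"],q["ft_force"],q["wrist_torque"],q["finger_gap"])
t=snapshot("side"); save(t,"s14.png",(220,130,310,220),6)
E
```

```text
time: 12.4
tool_pos: [616.0, 43.1, 31.8]
tcp_rot: [-180.0, 0.0, -164.2]
ft_force: [-1.9, 0.1, 3.8]
finger_gap: 25.0
[616.07933083  43.03485514  31.77779603] [-1.79992204e+02  1.65072200e-02 -1.64231493e+02] [-2.44082992  0.04336465  4.69301437] [-0.05252687  0.30530061 -0.00167061] 24.494363104678854
```

View pics/w14.png

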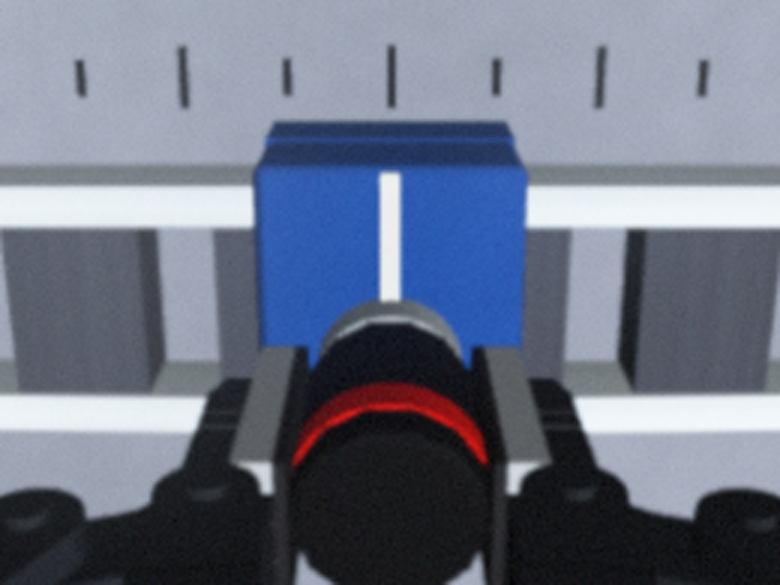

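View pics/s14.png

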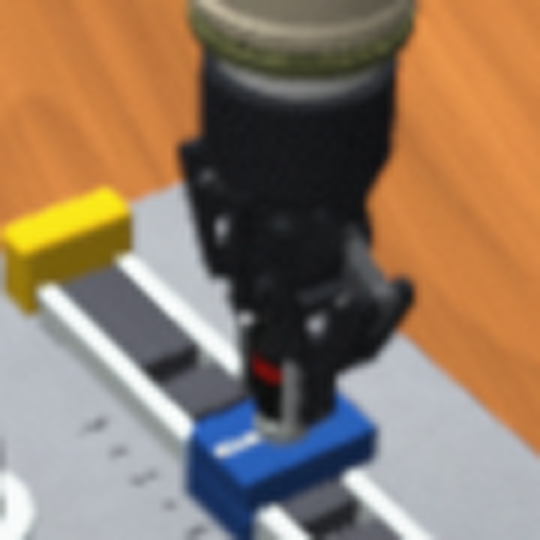

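Gripped: gap 24.5 mm with the knob between the pads. Lifting the plunger 16 mm.

```bash
python3 -m creep '{"translation":[[0,0,-4],[0,0,-5],[0,0,-5],[0,0,-2],[0,0,0],[0,0,0]],"rotation":[[0,0,0],[0,0,0],[0,0,0],[0,0,0],[0,0,0],[0,0,0]],"claw":[15,15,15,15,15,15]}' 80
python3 - <<'E'
from h import *
w=snapshot("wrist");save(w,"w15.png",(130,120,390,315),3)
q=sense();print(q["tool_pos"],q["tcp_rot"],q["ft_force"],q["wrist_torque"],q["finger_gap"])
t=snapshot("side"); save(t,"s15.png",(220,130,310,220),6)
E
```

```text
time: 13.1
tool_pos: [615.8, 43.0, 47.2]
tcp_rot: [180.0, -0.0, -164.2]
ft_force: [4.6, 0.3, -7.3]
finger_gap: 24.2
[615.81885239  43.03234657  47.16463452] [ 1.79998821e+02 -1.06164322e-02 -1.64232788e+02] [ 4.03562802 -0.79363985 -7.25563781] [-0.10376327 -0.76248307 -0.04438461] 24.243362449230418
```

View pics/w15.png

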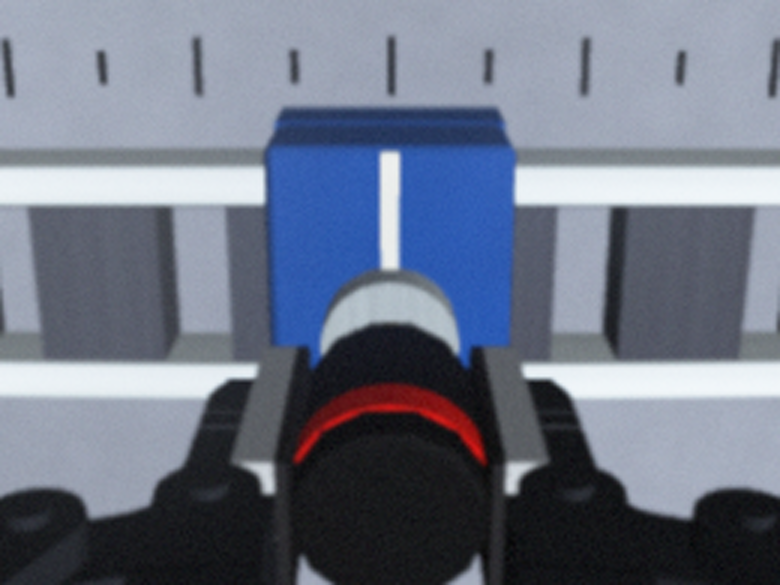

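View pics/s15.png

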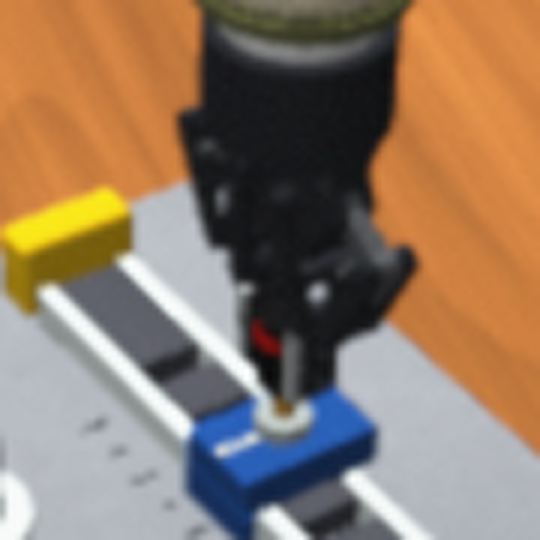

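Knob rose about 15.4 mm with the gripper, no slip: the brass pin shows and the knob hasn't moved between the pads. Sliding +40 mm towards yellow (+tool y).

```bash
python3 -m creep '{"translation":[[0,3,0],[0,6,0],[0,7,0],[0,7,0],[0,7,0],[0,6,0],[0,4,0],[0,0,0],[0,0,0]],"rotation":[[0,0,0],[0,0,0],[0,0,0],[0,0,0],[0,0,0],[0,0,0],[0,0,0],[0,0,0],[0,0,0]],"claw":[15,15,15,15,15,15,15,15,15]}'
python3 - <<'E'
from h import *
w=snapshot("wrist");save(w,"w16.png",(130,120,390,315),3)
q=sense();print(q["tool_pos"],q["tcp_rot"],q["ft_force"],q["wrist_torque"],q["finger_gap"])
t=snapshot("side"); save(t,"s16.png",(200,120,310,220),6)
E
```

```text
time: 14.1
tool_pos: [604.8, 82.2, 47.4]
tcp_rot: [180.0, -0.0, -164.2]
ft_force: [2.0, 2.2, -7.6]
finger_gap: 24.3
[604.86179976  81.93477135  47.39063233] [ 1.79963374e+02 -1.31714940e-02 -1.64220576e+02] [ 2.26017154  2.23442345 -7.55479608] [ 0.37541961 -0.47355486  0.04521818] 23.76084536270162
```

View pics/w16.png

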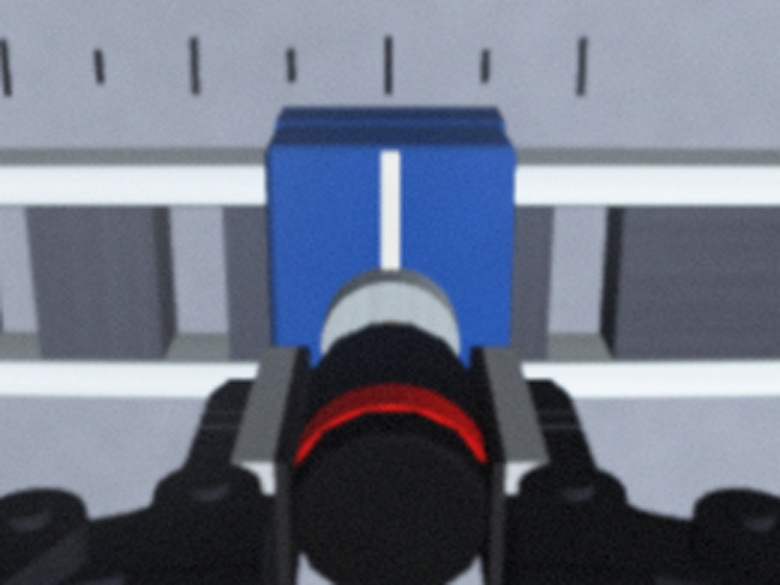

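View pics/s16.png

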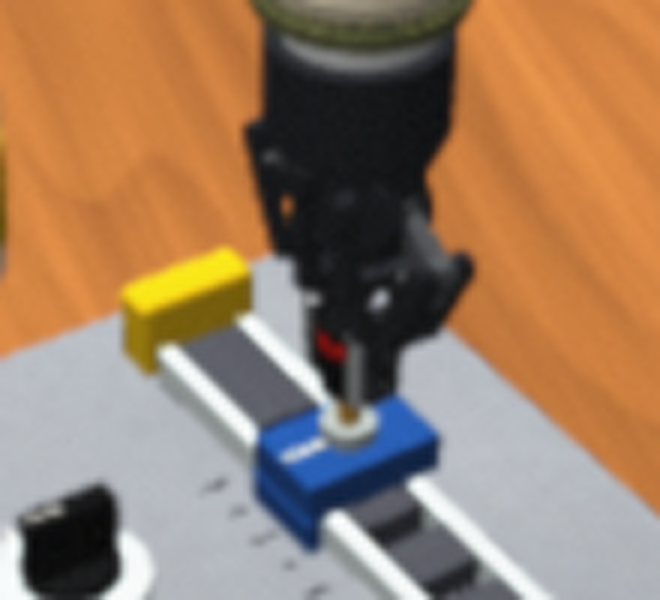

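Block moved about 40.6 mm: its line sits at the next tick, with the +40 hole under the pin (2 mm of play). Backing off 0.5 mm and lowering.

```bash
python3 -m creep '{"translation":[[0,-0.5,0],[0,0,3],[0,0,4],[0,0,4],[0,0,3],[0,0,2],[0,0,0],[0,0,0]],"rotation":[[0,0,0],[0,0,0],[0,0,0],[0,0,0],[0,0,0],[0,0,0],[0,0,0],[0,0,0]],"claw":[15,15,15,15,15,15,15,15]}'
python3 - <<'E'
from h import *
w=snapshot("wrist");save(w,"w17.png",(130,120,390,315),3)
q=sense();print(q["tool_pos"],q["tcp_rot"],q["ft_force"],q["wrist_torque"],q["finger_gap"])
t=snapshot("side"); save(t,"s17.png",(200,120,310,220),6)
E
```

```text
time: 15.0
tool_pos: [605.3, 80.9, 31.9]
tcp_rot: [-180.0, 0.0, -164.2]
ft_force: [0.2, 0.6, -1.5]
finger_gap: 24.4
[605.34857619  80.9145608   31.90854972] [-1.79981199e+02  1.30377823e-02 -1.64233106e+02] [-0.4697377  -0.14487656  0.13224781] [-0.01206772  0.06574946  0.08217851] 24.63145472948428
```

View pics/w17.png

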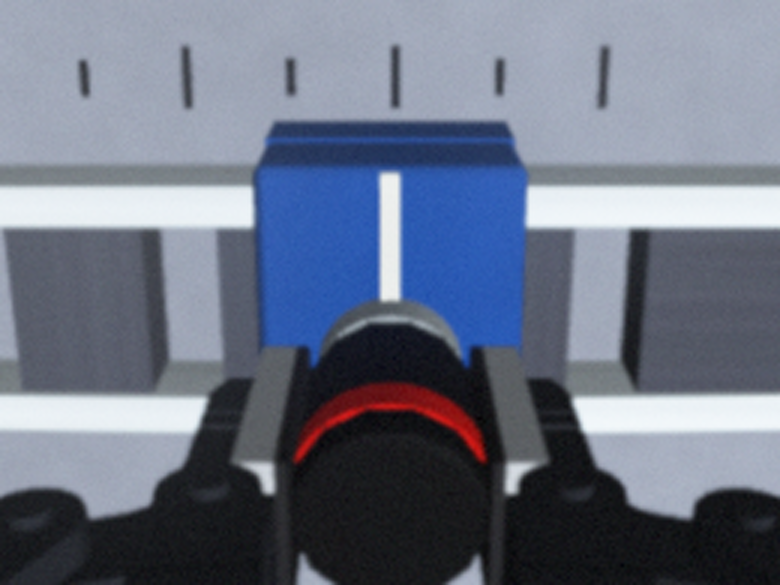

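View pics/s17.png

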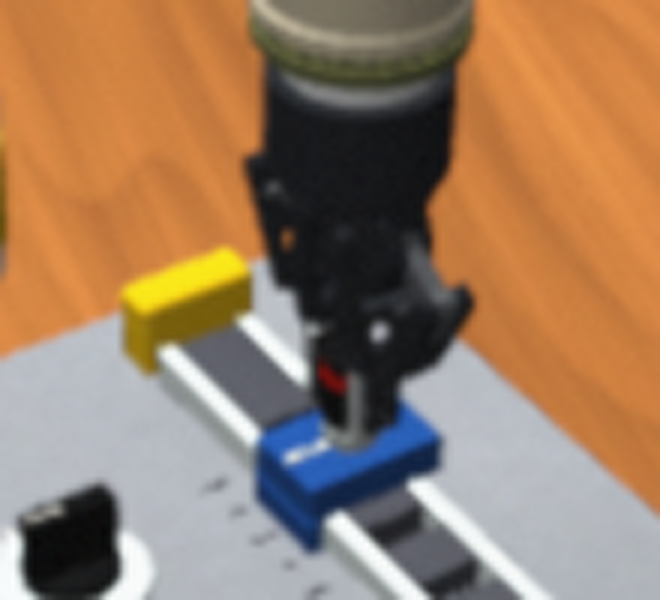

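Pin went back down to z 31.9, the same as at the grasp, and the knob-to-collar gap matches the earlier picture. I'll press slightly to be sure it's home.

```bash
python3 -m creep '{"translation":[[0,0,0.7],[0,0,0.7],[0,0,0],[0,0,0],[0,0,0]],"rotation":[[0,0,0],[0,0,0],[0,0,0],[0,0,0],[0,0,0]],"claw":[15,15,15,15,15]}'
python3 - <<'E'
from h import *
q=sense();print(q["tool_pos"],q["ft_force"],q["wrist_torque"],q["finger_gap"])
w=snapshot("wrist");save(w,"w18.png",(130,120,390,315),3)
s=snapshot("top"); save(s,"t18.png",(130,110,400,280),2.9)
s=snapshot("side"); save(s,"s18.png",(150,90,410,340),2.4)
E
```

```text
time: 15.6
tool_pos: [605.5, 81.0, 31.8]
tcp_rot: [-180.0, 0.0, -164.2]
ft_force: [-6.5, -0.3, 10.1]
finger_gap: 24.3
[605.5495962   80.95351465  31.76969589] [-6.52968553 -0.32231408 10.11052154] [-0.14567317  1.10270677  0.01539113] 24.305963933535367
```

View pics/w18.png

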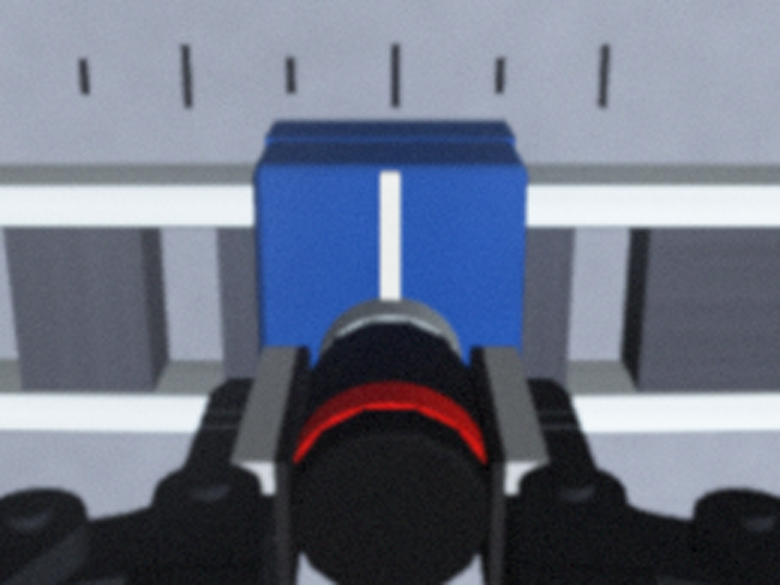

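View pics/s18.png

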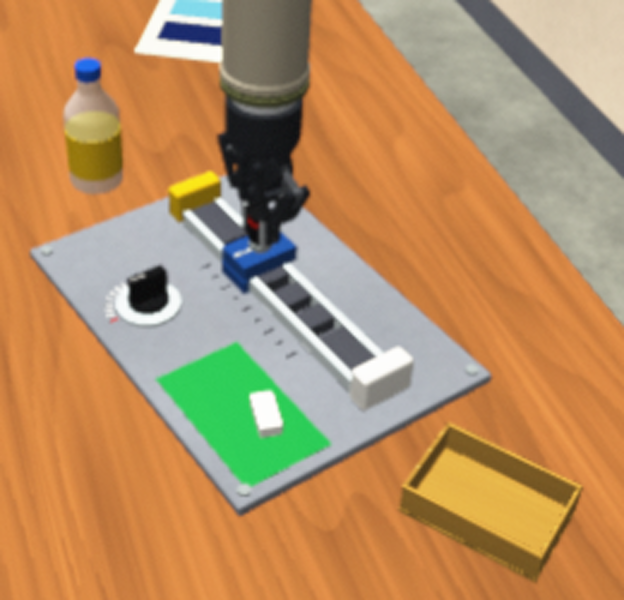

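Pressing raised the force to +10 N with almost no z change (31.9 to 31.8), so the pin is on its bottom stop. The block's line is at the +40 tick, and the bystanders are where they were. Handing in.

```bash
python3 -c "
from bench import *
print(hand_in()); q=sense(); print(q['time'],q['tool_pos'],q['ft_force'],q['finger_gap'])"
```

```text
the job is handed in; nothing more can be done
None
the job is handed in; nothing more can be done
```

I did the steps in the order asked and handed the job in at about 15.7 s, with the gripper still holding the plunger knob; no verdict came back.

- **Dial:** I turned it anticlockwise from about 0.83 rad until it hit the zero stop. The torque jumped to 0.77 N·m and the bar stopped turning. After I let go, its white line measured 15.99° against the red mark's 15.93°.
- **Plunger and stop block:** I lifted the pin about 15.4 mm, slid the block one hole towards the yellow end block, and lowered the pin again. The block's line is at the +40 mm tick, off by less than 1 mm (the hole allows 2 mm).
- **Pin home:** The gripper came back to its grasp height, 31.8 mm against 31.8 mm before the lift. Pressing about 1.4 mm further raised the force to 10 N with almost no movement. The finger gap is still 24.3 mm on the knob.
- **Bystanders:** The bottle, foil tray and eraser look undisturbed in the last side picture; I did not measure their positions.

**What disagreed:**
- My first grasp on the dial closed on nothing, just above the bar. The visible fingertips sat about 25–30 mm short of the reported TCP, so I measured them and gripped lower from then on.
- The finger gap also read about 1.5 mm below the true widths of the bar and knob.

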